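Tip the cast feet over and scrap the one without a boss

ROBOT

A 6-joint arm with a two-finger parallel gripper is mounted at the origin on the work surface. World frame = base frame: x ahead of the robot, y to its left, z up, the work surface at z = 0. Lengths are in m, angles in rad, forces in N, time in s.
With the tool pointing down it reaches from about 0.35 to 0.775 m from the base axis. Payload 5.5 kg.
Tool frame: the origin (TCP) lies midway between the tips of the shut fingers; the grasp point (between the pads) lies 19 mm behind it; y points along the fingers, z is the direction in which the jaws open and shut, and the axes are right-handed (so a half turn about y gives the same grasp; the last joint's range is limited). The gripper opens to 85 mm and grips with 20 to 120 N. Pads are 22 mm wide; open, the fingers measure 114 mm over their backs; the gripper's body (76 mm by 85 mm) begins 54 mm behind the grasp point. The pads swing forward as they close: fully open they stand 13 mm farther back than shut.
Start: joints at [-1.268, 0.313, 0.046, 1.304, 0, 1.431], TCP at [0.246, -0.52, 0.231] pointing down, gripper open.
Joint ranges: [-2.76, 2.76], [-0.86, 1.69], [-1.03, 1.26], [-2.2, 2.34], [-1.47, 1.5], [-3.14, 3.14]. Speed limits (rad/s): [2.57, 2.57, 3.14, 3.14, 3.14, 3.14].

INTERFACE

Orientations are given as a 3x3 rotation matrix whose columns are the frame's x, y, z axes.
In Python, from rig import robot gives the robot as it stands.
- The arm moves only by the shell command python3 -m jog 'ROWS' [FORCE]. ROWS is JSON, one flat list of numbers, 7 for each row, row after row: the opening, from 0 (shut) to 1 (fully open), then the shift along the tool's x, y, z in mm, then the turn, a rotation vector about the tool's x, y, z in rad. In form: [jaw, dx, dy, dz, rx, ry, rz, jaw, dx, dy, dz, rx, ry, rz, ...]. A call has 1 to 10 rows; each row shifts and turns the commanded pose from where the row before left it, along the tool's axes as they then stand; what a row does not reach is not made up. A row lasts 1/12 s, in which the tool goes at most 41.7 mm and 7.16 degrees, less where a joint would pass 70% of its speed; a pose out of reach is approached as far as the arm can. A call is refused whole if a number of a shift passes 41.7 or a number of a turn 0.125, either way. A call with a gripper value outside its range is refused whole. The fingers move at their own pace and stop on an object; FORCE is the grip in N (left out, the last holds). Time passes only in rows, so rows that do not move let the fingers close. It gives the time, the measured TCP pose, the force and the opening at its end, in the units of the state.
- robot.get_obs(): the state, without advancing time (a new reading comes with each control period).
- robot.grab_frame(name): name is "scene" or "top" or "wrist"; returns (picture, depth): 480x640x3 uint8, blue, green, red; 480x640 float32, m along the optical axis (not along the pixel's ray), 0 where there is no reading.
- robot.camera_info(name): a dict with "mtx" (3x3 intrinsics, pixels), "T" (4x4, takes a point from camera to world coordinates). Camera axes: x right, y down, z forward; pixel columns grow to the right and rows downward; lengths in m; the calibration is good to about 2 mm. A picture is of the moment at which its call begins: read the wrist's pose just before it. camera_info takes no time and is no camera call; for the wrist camera it gives the pose at the moment of the call.
- robot.hand_in(): hands the job in, once; it reports no verdict.
The state is a dict: "t": time; "joint_pos": joint angles; "qd": joint speeds; "joint_efforts": joint torques, N m; "ee_pos": TCP position; "orientation": TCP orientation; "contact_force": force on the tool from outside, world axes, zero at the start; "ft_torque": the same for the moment, N m; "gripper_width": finger opening in m.
Only numpy, scipy, OpenCV 4.12 (cv2) and the standard library are available. Lean on these libraries where they do the work, as an engineer would, in place of code of your own. Each camera call takes 0.05 s, during which the arm holds its last target.

TASK

Three cast brass feet stand on the black-faced inspection board with their hollow undersides hidden. First tip all three over onto their sides on the board so that each underside can be seen; then get any foot that has no boss in the middle of its hollow into the red scrap tray, wholly inside it, and leave the sound ones lying on their sides on the board. Do not disturb the rivet tin, the tools or the copper cones.

Things in the scene. Friction and masses are not known exactly. Their poses are not given: they have to be found in the camera images.
- foot_a: Loose brass foot, about 0.35 kg, square: 48 mm skirt for the lowest 36 mm, round 34 mm neck with a 41 mm bead, 44 mm head with flat top at 75 mm. Starts standing on its open skirt. Below is a 36 mm square hollow, 30 mm deep, dark. SOUND: pale round boss, 20 mm wide, in the hollow's middle. Origin: centre of the underside (rim plane); z from underside to head; x, y square to its sides, within 0.35 rad of the board's.
- foot_b: Loose brass foot, about 0.35 kg, square: 48 mm skirt for the lowest 36 mm, round 34 mm neck with a 41 mm bead, 44 mm head with flat top at 75 mm. Starts standing on its open skirt. Below is a 36 mm square hollow, 30 mm deep, dark. SOUND: pale round boss, 20 mm wide, in the hollow's middle. Origin: centre of the underside (rim plane); z from underside to head; x, y square to its sides, within 0.35 rad of the board's.
- foot_c: Loose brass foot, about 0.35 kg, square: 48 mm skirt for the lowest 36 mm, round 34 mm neck with a 41 mm bead, 44 mm head with flat top at 75 mm. Starts standing on its open skirt. Below is a 36 mm square hollow, 30 mm deep, dark. FAULTY: hollow empty, no boss. Origin: centre of the underside (rim plane); z from underside to head; x, y square to its sides, within 0.35 rad of the board's.
- foot_a_top (a point): Centre of foot_a's flat head, 75 mm from its origin along its z. Centre of mass about 40 mm from the underside: pushed level near the head, square to a side, the foot tips over its lower edge without sliding and, past about 35 degrees, falls onto that side.
- foot_b_top (a point): Centre of foot_b's flat head, 75 mm from its origin along its z. Centre of mass about 40 mm from the underside: pushed level near the head, square to a side, the foot tips over its lower edge without sliding and, past about 35 degrees, falls onto that side.
- foot_c_top (a point): Centre of foot_c's flat head, 75 mm from its origin along its z. Centre of mass about 40 mm from the underside: pushed level near the head, square to a side, the foot tips over its lower edge without sliding and, past about 35 degrees, falls onto that side.
- board: Fixed inspection board, wood with a black rubber face, 190 mm (its x) x 440 mm (its y) x 24 mm thick; origin at the centre of its underside on the bench, x away from the robot towards the scrap tray. The feet start in a row along its y (at about -115, 0 and 115 mm, in any order), near x = 30 mm.
- scrap_tray: Fixed red scrap tray along the board's far edge, parallel to it, 2 mm gap: 130 mm (its x, as the board's) x 380 mm (its y), 5 mm walls, floor 4 mm above the bench; near wall 18 mm high (6 mm below the board's face: a foot can be pushed off the board into it), others 36 mm. Origin: centre of its underside, 162 mm from the board's along x, up to 15 mm off in y.
- rivet_tin: Round aluminium tin with copper rim, 38 mm in diameter, 26 mm high, on the board's left end; origin centre of underside. Bystander.
- mallet: Wooden mallet on the bench to the right of the board: head 50 mm in diameter, 90 mm long, handle 190 mm towards the robot; origin under the head. Bystander.
- hammer: Hammer lying on the bench to the left of the board; origin centre of underside. Bystander.
- spout_1: Copper cone, 40 mm wide, 55 mm high, standing on the dish far right; origin centre of underside. Bystander.
- spout_2: Copper cone, 40 mm wide, 55 mm high, standing on the dish far right; origin centre of underside. Bystander.
- brush: Brush lying on the bench at the far left; origin centre of underside. Bystander.
There are look-alikes about, which are no part of the job. Leave any blue or purple look-alike of the foot_b alone.

How it is judged:
By the outcome, as a careful person would: the job done as asked, in the order asked, and still so for the second after the job is handed in, with the robot touching nothing.
It also fails if it takes over 58 s, if anything falls off the work surface, if the arm or the gripper's body presses on something with over 40 N, if the wrist force passes 120 N, or if a joint passes its speed limit or range.

## Working session

There is one attempt and no reset: what is moved stays moved. The work goes in short steps, Python scripts to look and compute and a shell command to move; the robot and the scene stay as the last step left them, time stands still between calls to the robot, and variables do not carry over. Pictures are saved under pics/ and viewed, and the job is handed in when it is done.

```bash
ls; mkdir -p pics; python3 - <<'E'
from rig import robot
import cv2,numpy as np
o=robot.get_obs();print(o['t'],o['ee_pos'],o['orientation'],o['contact_force'])
for n in ("scene","top"):
    im,d=robot.grab_frame(n);cv2.imwrite(f"pics/{n}0.png",im);np.save(f"pics/{n}0.npy",d);c=robot.camera_info(n);print(n,c['mtx'],c['T'])
E
```

```text
pics
0.0 [ 0.24620531 -0.51906401  0.23039422] [[-9.03559877e-01 -5.51835971e-04  4.28461485e-01]
 [-4.28461767e-01  1.75035242e-03 -9.03558216e-01]
 [-2.51342674e-04 -9.99998316e-01 -1.81798884e-03]] [ 0.50136903 -0.05363881  0.0201831 ]
scene [[455.95513008   0.         319.6796532 ]
 [  0.         455.95513008 241.75629343]
 [  0.           0.           1.        ]] [[-0.75906537  0.34633097 -0.55124824  1.18573266]
 [ 0.65100599  0.40811536 -0.64002582  0.6987662 ]
 [ 0.00331211 -0.84468734 -0.53524977  0.73084101]
 [ 0.          0.          0.          1.        ]]
top [[552.35933672   0.         316.36766526]
 [  0.         552.35933672 240.25148514]
 [  0.           0.           1.        ]] [[-0.02342332 -0.99267075  0.11855851  0.38362687]
 [-0.99947324  0.02058748 -0.02508795 -0.05929343]
 [ 0.02246325 -0.1190837  -0.99263008  1.51215055]
 [ 0.          0.          0.          1.        ]]
```

View pics/scene0.png

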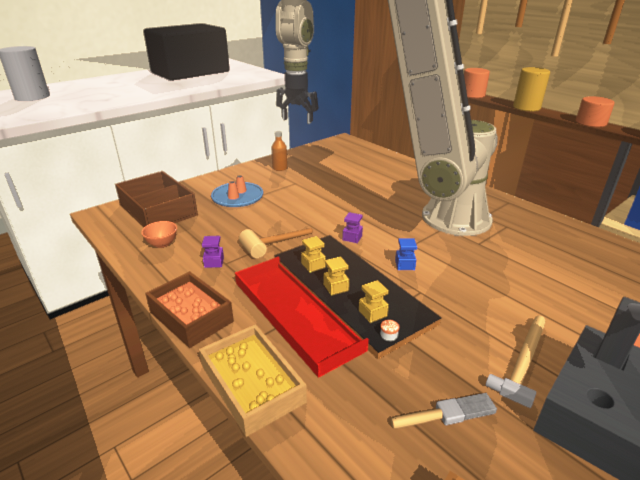

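View pics/top0.png

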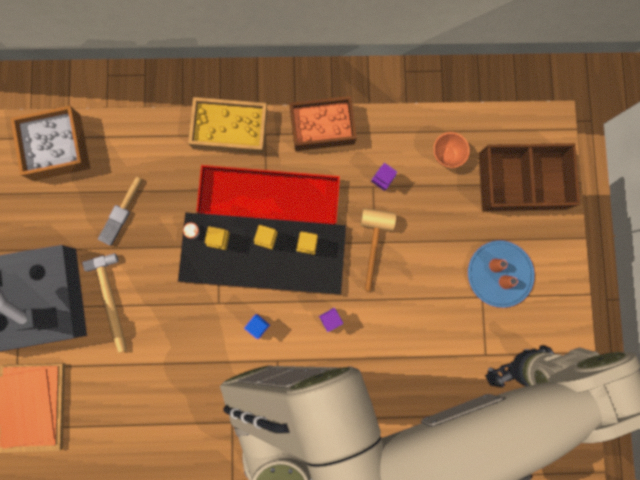

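Scene: three brass feet on the board at top-view pixels (217,238), (265,237), (308,243). The tin is at (191,231), the red tray beyond the board, and the blue and purple look-alikes stand off the board.

```bash
cat > h.py <<'E'
from rig import robot
import cv2,numpy as np
def cast(n,uv,z,T=None):
    c=robot.camera_info(n);T=c['T'];uv=np.atleast_2d(np.float64(uv))
    r=np.c_[uv,np.ones(len(uv))]@np.linalg.inv(c['mtx']).T@T[:3,:3].T
    return T[:3,3]+r*((z-T[2,3])/r[:,2])[:,None]
def proj(n,P):
    c=robot.camera_info(n);q=(np.atleast_2d(P)-c['T'][:3,3])@c['T'][:3,:3]@c['mtx'].T
    return q[:,:2]/q[:,2:]
def cloud(n,d):
    v,u=np.mgrid[:480,:640];c=robot.camera_info(n)
    P=np.stack([(u-c['mtx'][0,2])/c['mtx'][0,0]*d,(v-c['mtx'][1,2])/c['mtx'][1,1]*d,d],-1)
    return P@c['T'][:3,:3].T+c['T'][:3,3]
def yellow(im):
    h=cv2.cvtColor(im,cv2.COLOR_BGR2HSV);return cv2.inRange(h,(18,120,90),(35,255,255))
E
python3 - <<'E'
from h import *
im=cv2.imread('pics/top0.png');h=cv2.cvtColor(im,cv2.COLOR_BGR2HSV)
def blobs(m,a):
    return [c for c in cv2.findContours(m,0,2)[0] if cv2.contourArea(c)>a]
blk=cv2.inRange(h,(0,0,0),(180,255,45));roi=np.zeros_like(blk);roi[205:300,170:355]=255
blk=cv2.morphologyEx(blk&roi,cv2.MORPH_CLOSE,np.ones((25,25)))
for c in blobs(blk,3000):
    r=cv2.minAreaRect(c);P=cast('top',cv2.boxPoints(r),.024);print('board',r,P.mean(0),np.linalg.norm(np.diff(P,axis=0),axis=1),P.round(3).tolist())
red=cv2.inRange(h,(0,200,100),(4,255,255))
for c in blobs(red,2000):
    r=cv2.minAreaRect(c);P=cast('top',cv2.boxPoints(r),.03);print('tray',r,P.mean(0),P.round(3).tolist())
y=yellow(im);y[:205]=0
for c in blobs(y,100):
    r=cv2.minAreaRect(c);P=cast('top',cv2.boxPoints(r),.09);e=P[1]-P[0];print('foot',r,P.mean(0),np.linalg.norm(np.diff(P,axis=0),axis=1),np.arctan2(e[1],e[0]))
# depth check
for n in('top','scene'):
    W=cloud(n,np.load(f'pics/{n}0.npy'));X=W[...,2]
    m=((X>.092)&(X<.106)&(abs(W[...,1])<.35)&(W[...,0]>.4)&(W[...,0]<.75)).astype(np.uint8)*255
    for c in blobs(m,30):
        k=np.zeros_like(m);cv2.drawContours(k,[c],-1,255,-1);p=W[(k>0)&(m>0)];q=cv2.minAreaRect(np.float32(p[:,:2]*1000));print(n,'top',p.mean(0).round(4),q)
E
```

```text
board ((261.864501953125, 252.8607940673828), (159.75762939453125, 65.95387268066406), 4.492581844329834) [0.53073456 0.05063972 0.024     ] [0.17851051 0.43408429 0.17912335] [[0.463, 0.272, 0.024], [0.641, 0.259, 0.024], [0.598, -0.173, 0.024], [0.42, -0.154, 0.024]]
tray ((267.9714660644531, 194.42210388183594), (139.43421936035156, 47.714290618896484), 4.653351306915283) [0.68944858 0.03184182 0.03      ] [[0.643, 0.226, 0.03], [0.774, 0.216, 0.03], [0.736, -0.164, 0.03], [0.604, -0.15, 0.03]]
foot ((103.18540954589844, 286.1966552734375), (36.87208557128906, 4.424650192260742), 76.4295654296875) [0.44712179 0.45038278 0.09      ] [0.01110066 0.09464481 0.01102136] -1.3510760753017326
foot ((306.7680358886719, 242.2760009765625), (19.677400588989258, 21.555696487426758), 10.304845809936523) [ 0.5487853 -0.0702472  0.09     ] [0.05623328 0.05111771 0.05623443] -0.1978404218751389
foot ((216.1154022216797, 237.423095703125), (22.749473571777344, 21.1805419921875), 11.309932708740234) [0.56628537 0.16371828 0.09      ] [0.05496622 0.05895384 0.05495722] -0.1952181434116145
foot ((26
[... 485 characters left out ...]
44.67507553100586), 78.6910400390625)
top top [0.5678 0.1658 0.0985] ((568.2154541015625, 166.52117919921875), (45.51276779174805, 44.17416763305664), 77.90316772460938)
top top [0.5681 0.0386 0.0988] ((568.561767578125, 38.61410903930664), (43.686500549316406, 44.50788497924805), 71.36467742919922)
scene top [0.5705 0.1709 0.0992] ((567.8226318359375, 168.8446044921875), (46.55461883544922, 44.65879440307617), 76.06411743164062)
scene top [0.5705 0.0439 0.0992] ((567.749267578125, 40.817840576171875), (46.22896957397461, 45.07765197753906), 72.80558776855469)
scene top [ 0.5517 -0.0654  0.0991] ((550.2216796875, -67.79965209960938), (44.0655517578125, 43.618621826171875), 77.65586853027344)
```

```bash
python3 -m jog '[0,-36,0,-17.5,0,0,0, 0,-36,0,-17.5,0,0,0, 0,-36,0,-17.5,0,0,0, 0,-36,0,-17.5,0,0,0, 0,-36,0,-17.5,0,0,0, 0,-36,0,-17.5,0,0,0, 0,-36,0,-17.5,0,0,0, 0,-36,0,-17.5,0,0,0, 0,-36,0,-17.5,0,0,0, 0,-36,0,-17.5,0,0,0]'; python3 -m jog '[0,-36,0,-17.5,0,0,0, 0,-36,0,-17.5,0,0,0, 0,-36,0,-17.5,0,0,0, 0,-36,0,-17.5,0,0,0, 0,0,20,0,0,0.12,0, 0,0,20,0,0,0.12,0,0,0,20,0,0,0.12,0,0,0,20,0,0,0.12,0,0,0,10,0,0,0.12,0,0,0,0,0,0,0.04,0]'
```

```text
t: 0.93
ee_pos: [0.4974, -0.2053, 0.231]
orientation: [[-0.904, -0.0, 0.428], [-0.428, 0.0, -0.904], [0.0, -1.0, -0.0]]
contact_force: [0.8, -1.3, -0.0]
gripper_width: -0.0002
t: 1.77
ee_pos: [0.5945, -0.0815, 0.1374]
orientation: [[-0.98, -0.006, -0.201], [0.201, 0.002, -0.98], [0.007, -1.0, -0.0]]
contact_force: [-0.6, 0.3, -0.8]
gripper_width: -0.0001
```

```bash
cat > rel.py <<'E'
import sys
from h import *
# rel x y z psi : tool-frame mm shift to a world target, and turn about tool y
x,y,z,psi=map(float,sys.argv[1:5]);o=robot.get_obs();R=np.array(o['orientation'])
d=R.T@(np.array([x,y,z])-o['ee_pos'])*1000
cur=np.arctan2(-R[1,0],-R[0,0]);print('t',round(o['t'],2),'ee',np.round(o['ee_pos'],4),'psi',cur.round(3),'shift now axes',d.round(1),'turn ry',(cur-psi).round(3),'F',np.round(o['contact_force'],1))
c,s=np.cos(psi),np.sin(psi);Rt=np.array([[-c,0,-s],[-s,0,c],[0,-1,0]]);Rt[:,2]=np.cross(Rt[:,0],Rt[:,1]);print('shift after turn',(Rt.T@(np.array([x,y,z])-o['ee_pos'])*1000).round(1))
E
python3 rel.py 0.599 -0.08 0.084 -0.2
```

```text
t 1.77 ee [ 0.5945 -0.0815  0.1374] psi -0.202 shift now axes [-4.5 53.4 -2.4] turn ry -0.002 F [-0.6  0.3 -0.8]
shift after turn [-4.2 53.4 -2.4]
```

```bash
python3 -m jog '[0,-5,18,-2,0,0,0, 0,0,18,0,0,0,0, 0,0,18,0,0,0,0, 0,6,0,0,0,0,0, 0,6,0,0,0,0,0, 0,6,0,0,0,0,0, 0,6,0,0,0,0,0, 0,6,0,0,0,0,0, 0,6,0,0,0,0,0]';python3 -m jog '[0,6,0,0,0,0,0, 0,6,0,0,0,0,0, 0,6,0,0,0,0,0, 0,6,0,0,0,0,0, 0,6,0,0,0,0,0, 0,6,0,0,0,0,0, 0,0,0,0,0,0,0, 0,0,0,0,0,0,0, 0,0,0,0,0,0,0]'; python3 - <<'E'
from h import *
im,d=robot.grab_frame('scene');cv2.imwrite('pics/s1.png',cv2.resize(im[200:380,220:460],(800,600)))
E
python3 rel.py 0.617 0.155 0.15 -0.23
```

```text
t: 2.52
ee_pos: [0.5675, -0.0745, 0.089]
orientation: [[-0.981, 0.003, -0.196], [0.196, -0.001, -0.981], [-0.004, -1.0, 0.0]]
contact_force: [1.5, -1.0, 0.3]
gripper_width: 0.0
t: 3.27
ee_pos: [0.5317, -0.0673, 0.0873]
orientation: [[-0.981, 0.0, -0.196], [0.196, -0.0, -0.981], [-0.0, -1.0, 0.0]]
contact_force: [-0.2, 0.3, 0.4]
gripper_width: -0.0
t 3.32 ee [ 0.5319 -0.0673  0.0873] psi -0.197 shift now axes [ -40.   -62.7 -234.7] turn ry 0.033 F [ 0.6 -0.5  0.1]
shift after turn [ -32.2  -62.7 -235.8]
```

View pics/s1.png

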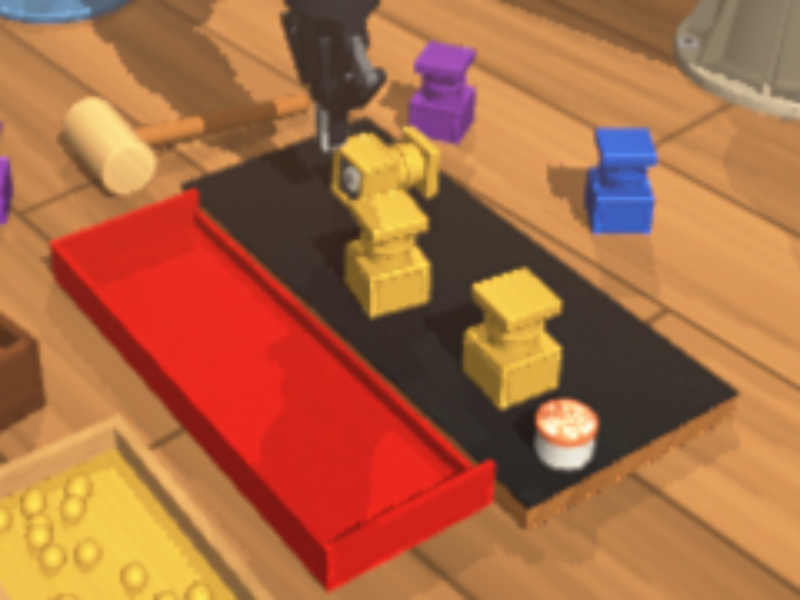

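The right-hand foot lies on its side and the pale boss shows in its hollow (350,180 in the crop), so it is sound. Left foot next.

```bash
python3 -m jog '[0,-10,-32,0,0,0.033,0, 0,-10,-31,0,0,0,0, 0,-6,0,-38,0,0,0, 0,-6,0,-38,0,0,0, 0,0,0,-38,0,0,0, 0,0,0,-38,0,0,0, 0,0,0,-38,0,0,0, 0,0,0,-38,0,0,0, 0,-5,0,-6,0,0,0, 0,0,0,0,0,0,0]';python3 rel.py 0.619 0.155 0.086 -0.23
```

```text
t: 4.15
ee_pos: [0.5951, 0.0603, 0.1571]
orientation: [[-0.997, 0.006, -0.071], [0.071, 0.077, -0.995], [-0.0, -0.997, -0.077]]
contact_force: [1.5, -0.8, -0.3]
gripper_width: -0.0001
t 4.15 ee [0.5951 0.0603 0.1571] psi -0.071 shift now axes [-17.1  78.3 -90.4] turn ry 0.159 F [ 1.5 -0.8 -0.3]
shift after turn [ -1.7  71.1 -97.6]
```

```bash
python3 -m jog '[0,0,0,0,0,0,0, 0,0,0,0,0,0,0]';python3 rel.py 0.619 0.155 0.086 -0.23; python3 -c "
from h import *
print(robot.get_obs()['joint_pos'])"
```

```text
t: 4.32
ee_pos: [0.5939, 0.0588, 0.1569]
orientation: [[-0.997, 0.004, -0.074], [0.074, 0.076, -0.994], [0.001, -0.997, -0.076]]
contact_force: [0.2, 0.1, 0.1]
gripper_width: 0.0
t 4.32 ee [0.5939 0.0588 0.1569] psi -0.074 shift now axes [-18.   78.1 -92.1] turn ry 0.156 F [0.2 0.1 0.1]
shift after turn [ -2.5  70.9 -99.4]
[-0.07474452  0.38014204 -0.04438948  1.14761956  0.07647843  3.1406008 ]
```

Joint 6 hit its range limit, so I'll use the equivalent half-turned tool orientation.

```bash
python3 -m jog '[0,0,0,0,0,-0.12,0, 0,0,0,0,0.076,0,0, 0,0,0,0,0,-0.12,0, 0,0,0,0,0,-0.12,0, 0,0,0,0,0,-0.12,0, 0,0,0,0,0,-0.12,0, 0,0,0,0,0,-0.12,0, 0,0,0,0,0,-0.12,0, 0,0,0,0,0,-0.12,0, 0,0,0,0,0,-0.12,0]' >/dev/null; python3 -m jog '[0,0,0,0,0,-0.12,0, 0,0,0,0,0,-0.12,0, 0,0,0,0,0,-0.12,0, 0,0,0,0,0,-0.12,0, 0,0,0,0,0,-0.12,0, 0,0,0,0,0,-0.12,0, 0,0,0,0,0,-0.12,0, 0,0,0,0,0,-0.12,0, 0,0,0,0,0,-0.12,0, 0,0,0,0,0,-0.12,0]'>/dev/null; python3 -m jog '[0,0,0,0,0,-0.12,0, 0,0,0,0,0,-0.12,0, 0,0,0,0,0,-0.12,0, 0,0,0,0,0,-0.12,0, 0,0,0,0,0,-0.12,0, 0,0,0,0,0,-0.12,0,0,0,0,0,0,0,0]';python3 rel.py 0.622 0.154 0.086 2.912;  python3 rel.py 0.615 0.024 0.086 2.83
```

```text
t: 6.57
ee_pos: [0.5937, 0.0585, 0.157]
orientation: [[0.977, 0.008, 0.212], [-0.212, 0.001, 0.977], [0.008, -1.0, 0.002]]
contact_force: [-0.8, 0.5, -0.2]
gripper_width: 0.0001
t 6.57 ee [0.5937 0.0585 0.157 ] psi 2.928 shift now axes [ 6.9 71.3 99.2] turn ry 0.016 F [-0.8  0.5 -0.2]
shift after turn [ 5.8 71.  99.5]
t 6.57 ee [0.5937 0.0585 0.157 ] psi 2.928 shift now axes [ 27.5  71.2 -29.3] turn ry 0.098 F [-0.8  0.5 -0.2]
shift after turn [ 30.8  71.  -26.3]
```

```bash
python3 -m jog '[0,0,0,0,0,0.098,0, 0,16,0,-13,0,0,0, 0,16,0,-13,0,0,0, 0,0,24,0,0,0,0, 0,0,24,0,0,0,0, 0,0,22,0,0,0,0, 0,-6,0,0,0,0,0, 0,-6,0,0,0,0,0, 0,-6,0,0,0,0,0, 0,-6,0,0,0,0,0]';python3 -m jog '[0,-6,0,0,0,0,0, 0,-6,0,0,0,0,0, 0,-6,0,0,0,0,0, 0,-6,0,0,0,0,0, 0,-6,0,0,0,0,0, 0,-6,0,0,0,0,0, 0,-6,0,0,0,0,0, 0,-6,0,0,0,0,0, 0,0,0,0,0,0,0]';python3 -m jog '[0,12,-33,0,0,0,0, 0,12,-33,0,0,0,0, 0,0,0,0,0,0,0]'; python3 rel.py 0.622 0.154 0.086 2.912;python3 - <<'E'
from h import *
im,d=robot.grab_frame('scene');cv2.imwrite('pics/s2.png',cv2.resize(im[200:380,220:460],(800,600)))
E
```

```text
t: 7.4
ee_pos: [0.5953, 0.0322, 0.0894]
orientation: [[0.951, 0.013, 0.309], [-0.309, 0.0, 0.951], [0.012, -1.0, 0.004]]
contact_force: [2.5, -1.9, 3.0]
gripper_width: -0.0001
t: 8.15
ee_pos: [0.5467, 0.0477, 0.0864]
orientation: [[0.952, 0.006, 0.307], [-0.307, 0.001, 0.952], [0.006, -1.0, 0.003]]
contact_force: [-0.2, 0.2, -0.3]
gripper_width: -0.0
t: 8.4
ee_pos: [0.5762, 0.0389, 0.1592]
orientation: [[0.951, 0.02, 0.308], [-0.308, -0.0, 0.951], [0.019, -1.0, 0.006]]
contact_force: [1.8, -1.0, 1.2]
gripper_width: 0.0002
t 8.4 ee [0.5762 0.0389 0.1592] psi 2.828 shift now axes [  6.8  74.1 123.2] turn ry -0.084 F [ 1.8 -1.   1.2]
shift after turn [ 18.4  73.2 122.5]
```

View pics/s2.png

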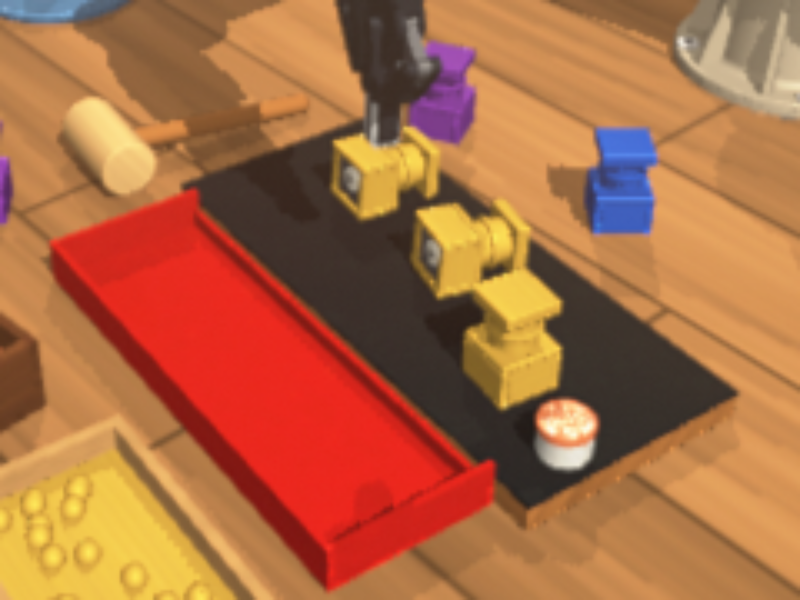

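The middle foot is over too, with its boss visible at (430,250). Left foot now.

```bash
python3 -m jog '[0,0,0,0,0,-0.084,0, 0,6,0,31,0,0,0, 0,6,0,31,0,0,0, 0,6,0,31,0,0,0, 0,3,0,30,0,0,0, 0,0,25,0,0,0,0, 0,0,25,0,0,0,0, 0,0,23,0,0,0,0, 0,-6,0,0,0,0,0, 0,-6,0,0,0,0,0]';python3 -m jog '[0,-6,0,0,0,0,0, 0,-6,0,0,0,0,0, 0,-6,0,0,0,0,0, 0,-6,0,0,0,0,0, 0,-6,0,0,0,0,0, 0,-6,0,0,0,0,0, 0,-6,0,0,0,0,0, 0,-6,0,0,0,0,0, 0,-6,0,0,0,0,0, 0,-6,0,0,0,0,0]';python3 -m jog '[0,-3,0,0,0,0,0, 0,0,0,0,0,0,0, 1,12,-33,0,0,0,0, 1,12,-33,0,0,0,0, 1,30,-33,0,0,0,0, 1,40,-10,0,0,0,0, 1,20,0,0,0,0,0,1,0,0,0,0,0,0]'; python3 - <<'E'
from h import *
im,d=robot.grab_frame('scene');cv2.imwrite('pics/s3.png',cv2.resize(im[200:380,220:460],(800,600)))
it,dt=robot.grab_frame('top');cv2.imwrite('pics/t3.png',cv2.resize(it[180:310,160:400],(800,433)))
for n,d in(('scene',d),('top',dt)):
    W=cloud(n,d)
    m=((W[...,2]>.064)&(W[...,2]<.08)&(W[...,1]>.11)&(W[...,1]<.25)&(W[...,0]>.4)&(W[...,0]<.6))
    p=W[m];q=cv2.minAreaRect(np.float32(p[:,:2]*1000));print(n,len(p),p.mean(0).round(4),q,cv2.boxPoints(q).round())
    tm=((W[...,2]>.044)&(W[...,2]<.056)&(W[...,1]>.19)&(W[...,1]<.27)&(W[...,0]>.54)&(W[...,0]<.62));print('tin',W[tm].mean(0))
E
```

```text
t: 9.28
ee_pos: [0.6056, 0.1574, 0.0781]
orientation: [[0.974, 0.003, 0.227], [-0.227, 0.0, 0.974], [0.003, -1.0, 0.001]]
contact_force: [0.2, -0.6, -0.3]
gripper_width: -0.0
t: 10.12
ee_pos: [0.5518, 0.1711, 0.0825]
orientation: [[0.974, 0.015, 0.227], [-0.227, 0.001, 0.974], [0.014, -1.0, 0.004]]
contact_force: [0.3, -1.6, 14.4]
gripper_width: -0.0003
t: 10.78
ee_pos: [0.6588, 0.145, 0.1879]
orientation: [[0.973, 0.012, 0.229], [-0.229, 0.001, 0.973], [0.012, -1.0, 0.004]]
contact_force: [-1.0, 0.6, -0.2]
gripper_width: 0.0722
scene 359 [0.5102 0.1835 0.0714] ((501.36456298828125, 182.25897216796875), (49.916419982910156, 77.37146759033203), 78.6432113647461) [[459. 165.]
 [534. 150.]
 [544. 199.]
 [468. 214.]]
tin [0.59086985 0.24007907 0.05059941]
top 0 [nan nan nan] ((0.0, 0.0), (0.0, 0.0), 0.0) [[0. 0.]
 [0. 0.]
 [0. 0.]
 [0. 0.]]
tin [nan nan nan]<stdin>:7: RuntimeWarning: Mean of empty slice.
  ret = um.true_divide(
<stdin>:8: RuntimeWarning: Mean of empty slice.
```

View pics/s3.png

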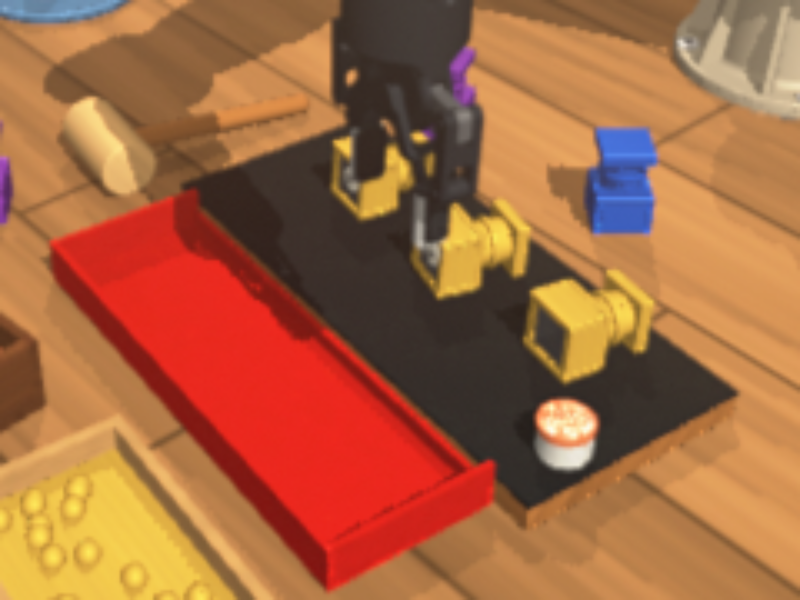

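View pics/t3.png

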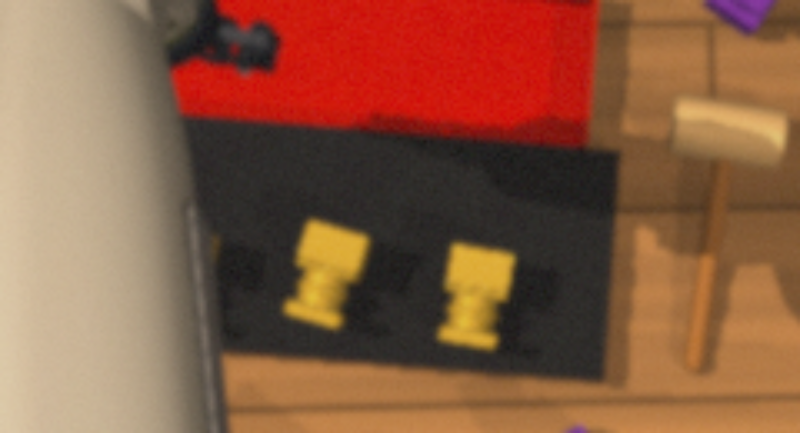

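The left foot's hollow at (550,332) is dark and empty, so it is the faulty one. It measures 50x77 mm with its top at z=0.071, matching a foot lying on its side. I'll grasp it across the skirt.

```bash
python3 rel.py 0.516 0.178 0.033 2.947
```

```text
t 10.88 ee [0.6543 0.1461 0.1863] psi 2.912 shift now axes [-142.8  152.6   -0.7] turn ry -0.035 F [-0.3  0.   0. ]
shift after turn [-141.9  153.3    4.6]
```

```bash
python3 -m jog '[1,0,0,0,0,-0.035,0, 1,-35,0,1,0,0,0, 1,-35,0,1,0,0,0, 1,-35,0,1,0,0,0, 1,-35,0,1,0,0,0, 1,-2,30,0,0,0,0, 1,0,30,0,0,0,0, 1,0,0,0,0,0,0]';python3 rel.py 0.516 0.178 0.033 2.947; python3 - <<'E'
from h import *
o=robot.get_obs();im,d=robot.grab_frame('wrist');cv2.imwrite('pics/w4.png',im)
W=cloud('wrist',d);m=((W[...,2]>.064)&(W[...,2]<.08)&(W[...,1]>.11)&(W[...,1]<.25)&(W[...,0]>.4)&(W[...,0]<.6))
p=W[m];print(len(p))
if len(p):print(p.mean(0),cv2.minAreaRect(np.float32(p[:,:2]*1000)))
E
```

```text
t: 11.55
ee_pos: [0.5102, 0.1775, 0.1214]
orientation: [[0.982, -0.002, 0.191], [-0.191, -0.001, 0.982], [-0.002, -1.0, -0.001]]
contact_force: [-1.0, 0.4, -1.4]
gripper_width: 0.0854
t 11.55 ee [0.5102 0.1775 0.1214] psi 2.95 shift now axes [ 5.7 88.4  1.7] turn ry 0.003 F [-1.   0.4 -1.4]
shift after turn [ 5.6 88.4  1.6]
9013
[0.50637551 0.17908247 0.07248808] ((504.00592041015625, 179.6448211669922), (48.02622985839844, 75.29373168945312), 78.1667709350586)
```

View pics/w4.png

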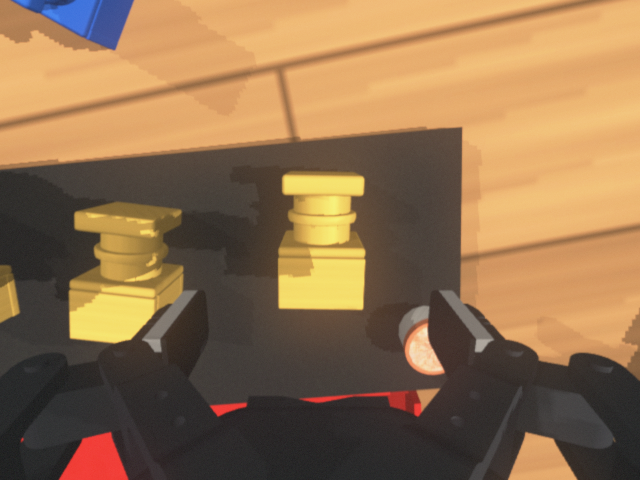

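The wrist view shows the foot upright in the picture at (322,240), with the tin at (425,345) off to one side. Wrist depth agrees with the scene camera within 3 mm.

```bash
python3 -m jog '[1,7.5,22,0.5,0,0,0, 1,0,22,0,0,0,0, 1,0,22,0,0,0,0, 1,0,22,0,0,0,0, 1,0,0,0,0,0,0, 0.4,0,0,0,0,0,0, 0.4,0,0,0,0,0,0, 0.4,0,0,0,0,0,0, 0.4,0,0,0,0,0,0, 0.4,0,0,0,0,0,0]' 60; python3 -m jog '[0.4,0,0,0,0,0,0, 0.4,0,0,0,0,0,0, 0.4,0,-10,0,0,0,0, 0.4,0,-20,0,0,0,0, 0.4,0,-25,0,0,0,0, 0.4,0,0,0,0,0,0, 0.4,0,0,0,0,0,0]'; python3 rel.py 0.676 0.10 0.1 2.95
python3 - <<'E'
from h import *
im,d=robot.grab_frame('scene');cv2.imwrite('pics/s5.png',cv2.resize(im[200:380,220:460],(800,600)))
E
```

```text
t: 12.43
ee_pos: [0.5266, 0.177, 0.0408]
orientation: [[0.981, 0.012, 0.192], [-0.192, 0.002, 0.981], [0.012, -1.0, 0.004]]
contact_force: [-0.6, -0.3, 6.5]
gripper_width: 0.0471
t: 13.02
ee_pos: [0.5259, 0.177, 0.0954]
orientation: [[0.981, 0.012, 0.192], [-0.192, 0.002, 0.981], [0.012, -1.0, 0.004]]
contact_force: [-0.5, 0.0, -3.2]
gripper_width: 0.0473
t 13.02 ee [0.5259 0.177  0.0954] psi 2.948 shift now axes [162.2  -2.9 -46.7] turn ry -0.002 F [-0.5  0.  -3.2]
shift after turn [162.1  -4.6 -47. ]
```

View pics/s5.png

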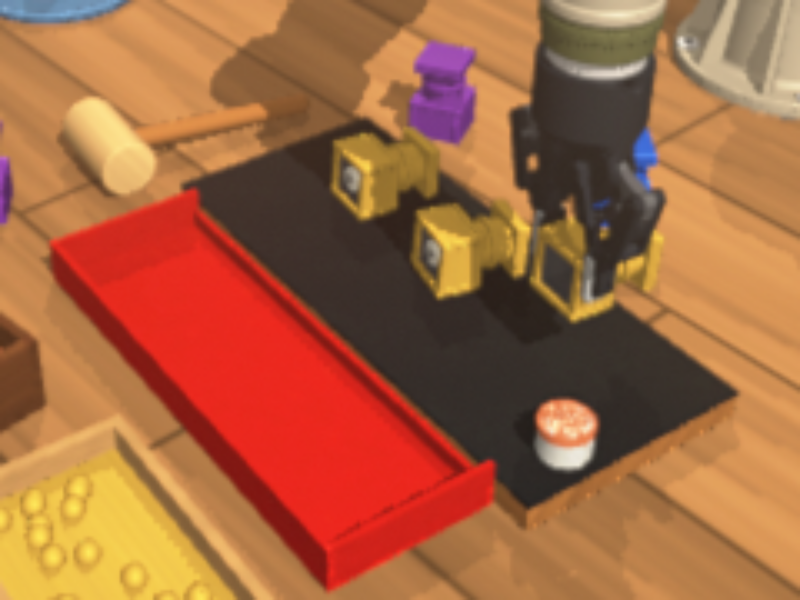

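Held and lifted clear: opening 47 mm, load 3 N. Carrying it to the middle of the tray.

```bash
python3 rel.py 0.715 0.076 0.10 2.99
```

```text
t 13.07 ee [0.5247 0.1768 0.0939] psi 2.948 shift now axes [206.2  -4.4 -62.3] turn ry -0.042 F [-0.6  0.3 -3.7]
shift after turn [203.4  -6.1 -70.9]
```

```bash
python3 -m jog '[0.4,0,-4,0,0,-0.042,0, 0.4,30,-2,-5,0,0,0, 0.4,30,0,-11,0,0,0, 0.4,30,0,-11,0,0,0, 0.4,30,0,-11,0,0,0, 0.4,30,0,-11,0,0,0, 0.4,30,0,-11,0,0,0, 0.4,23,0,-11,0,0,0, 0.4,0,0,0,0,0,0, 0.4,0,0,0,0,0,0]'; python3 rel.py 0.715 0.076 0.022 2.99
python3 - <<'E'
from h import *
im,d=robot.grab_frame('scene');cv2.imwrite('pics/s6.png',cv2.resize(im[200:380,220:460],(800,600)))
E
```

```text
t: 13.9
ee_pos: [0.7141, 0.0746, 0.098]
orientation: [[0.988, 0.005, 0.153], [-0.153, 0.001, 0.988], [0.004, -1.0, 0.002]]
contact_force: [0.7, 0.7, -3.4]
gripper_width: 0.0473
t 13.9 ee [0.7141 0.0746 0.098 ] psi 2.988 shift now axes [ 0.4 76.   1.4] turn ry -0.002 F [ 0.7  0.7 -3.4]
shift after turn [ 0.7 76.   1.5]
```

View pics/s6.png

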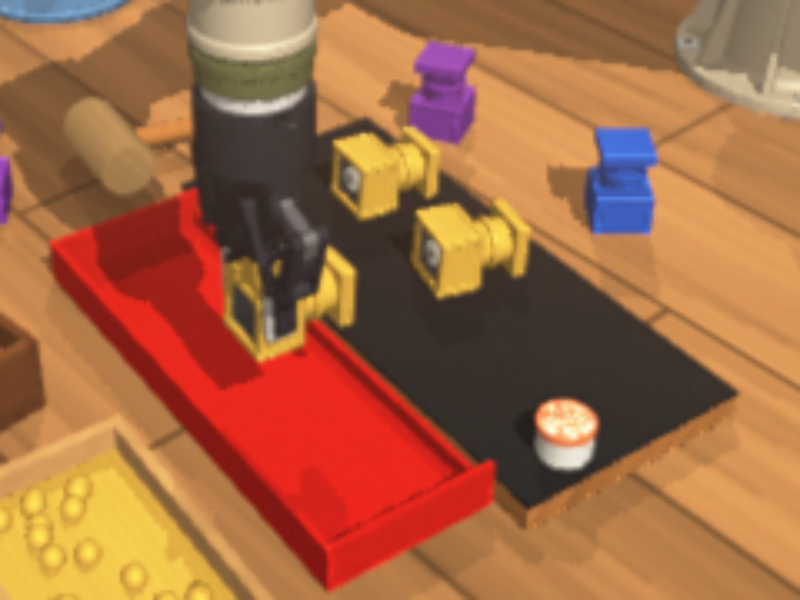

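```bash
python3 -m jog '[0.4,1,18,1,0,0,0, 0.4,0,18,0,0,0,0, 0.4,0,16,0,0,0,0, 0.4,0,10,0,0,0,0, 0.4,0,6,0,0,0,0, 0.4,0,4,0,0,0,0, 0.4,0,0,0,0,0,0, 0.4,0,0,0,0,0,0]'; 
```

```text
t: 14.62
ee_pos: [0.7163, 0.077, 0.0297]
orientation: [[0.989, 0.009, 0.151], [-0.151, 0.001, 0.989], [0.009, -1.0, 0.002]]
contact_force: [-0.2, 0.6, -2.1]
gripper_width: 0.047
```

```bash
python3 -m jog '[0.4,0,2,0,0,0,0, 0.4,0,2,0,0,0,0, 0.4,0,2,0,0,0,0, 0.4,0,0,0,0,0,0]'; 
```

```text
t: 14.95
ee_pos: [0.716, 0.0767, 0.0228]
orientation: [[0.988, 0.008, 0.151], [-0.151, 0.001, 0.989], [0.008, -1.0, 0.002]]
contact_force: [-0.3, -0.2, -2.7]
gripper_width: 0.0473
```

```bash
python3 -m jog '[0.4,0,1.5,0,0,0,0, 0.4,0,1.5,0,0,0,0, 0.4,0,0,0,0,0,0]'; 
```

```text
t: 15.2
ee_pos: [0.7164, 0.0767, 0.0209]
orientation: [[0.988, 0.009, 0.151], [-0.151, 0.001, 0.989], [0.009, -1.0, 0.002]]
contact_force: [-0.7, -0.6, 1.8]
gripper_width: 0.0473
```

The force sign shows contact with the floor. Releasing and retreating.

```bash
python3 -m jog '[0.7,0,0,0,0,0,0, 0.8,0,0,0,0,0,0, 0.8,0,0,0,0,0,0, 0.8,0,0,0,0,0,0, 0.8,0,0,0,0,0,0, 0.8,0,-15,0,0,0,0, 0.8,0,-25,0,0,0,0, 0.8,0,-35,0,0,0,0, 0.8,0,-35,0,0,0,0, 0.8,0,-35,0,0,0,0]'; python3 -m jog '[0.8,-35,-20,-20,0,0,0,0.8,-35,0,-36,0,0,0,0.8,-35,0,-36,0,0,0,0.8,-35,0,-36,0,0,0,0.8,-35,0,-36,0,0,0,0.8,-35,0,-36,0,0,0,0.8,-35,0,-36,0,0,0,0.8,0,0,-36,0,0,0,0.8,0,0,0,0,0,0]'
python3 - <<'E'
from h import *
im,d=robot.grab_frame('scene');cv2.imwrite('pics/s7.png',cv2.resize(im[200:380,220:460],(800,600)))
it,dt=robot.grab_frame('top');cv2.imwrite('pics/t7.png',cv2.resize(it[150:310,140:420],(800,457)))
for n,d,im in(('scene',d,im),('top',dt,it)):
    W=cloud(n,d)
    for lab,m in (('tray',(W[...,2]>.04)&(W[...,2]<.06)&(W[...,0]>.62)&(W[...,0]<.77)&(W[...,1]>0)&(W[...,1]<.16)&(yellow(im)>0)),('tin',(W[...,2]>.044)&(W[...,2]<.056)&(W[...,1]>.2)&(W[...,1]<.28)&(W[...,0]>.56)&(W[...,0]<.62))):
        p=W[m]
        if len(p): q=cv2.minAreaRect(np.float32(p[:,:2]*1000));print(n,lab,len(p),p.mean(0).round(4),q,cv2.boxPoints(q).round().tolist())
E
```

```text
t: 16.03
ee_pos: [0.7146, 0.0767, 0.1662]
orientation: [[0.988, 0.008, 0.151], [-0.151, 0.001, 0.989], [0.007, -1.0, 0.002]]
contact_force: [1.9, 0.5, 0.1]
gripper_width: 0.0685
t: 16.78
ee_pos: [0.4733, -0.1276, 0.1817]
orientation: [[0.988, 0.009, 0.157], [-0.157, -0.002, 0.988], [0.009, -1.0, -0.0]]
contact_force: [0.6, -0.2, -0.2]
gripper_width: 0.0684
scene tray 446 [0.6981 0.085  0.05  ] ((691.22119140625, 81.97227478027344), (50.37569808959961, 75.36984252929688), 79.66119384765625) [[650.0, 64.0], [724.0, 50.0], [733.0, 100.0], [659.0, 114.0]]
scene tin 212 [0.5934 0.2421 0.0509] ((591.6566162109375, 241.10186767578125), (38.90956115722656, 36.86078643798828), 44.150028228759766) [[565.0, 241.0], [591.0, 214.0], [618.0, 241.0], [593.0, 268.0]]
top tray 377 [0.6955 0.0775 0.0497] ((691.9779052734375, 79.3736572265625), (48.06502151489258, 74.44091796875), 81.03671264648438) [[651.0, 61.0], [725.0, 50.0], [732.0, 97.0], [659.0, 109.0]]
top tin 160 [0.5917 0.2385 0.05  ] ((591.9071044921875, 238.29261779785156), (36.40428924560547, 37.564449310302734), 38.32020950317383) [[566.0, 242.0], [589.0, 212.0], [618.0, 235.0], [595.0, 264.0]]
```

View pics/s7.png

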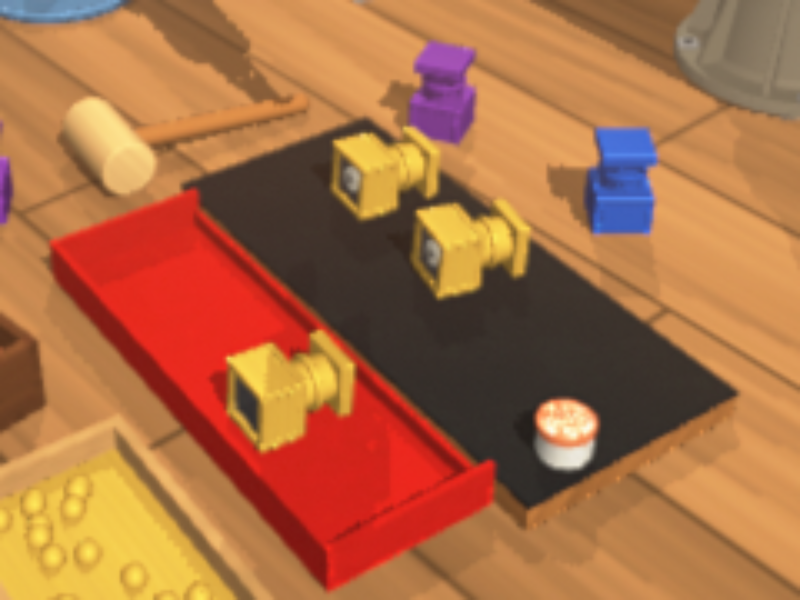

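View pics/t7.png

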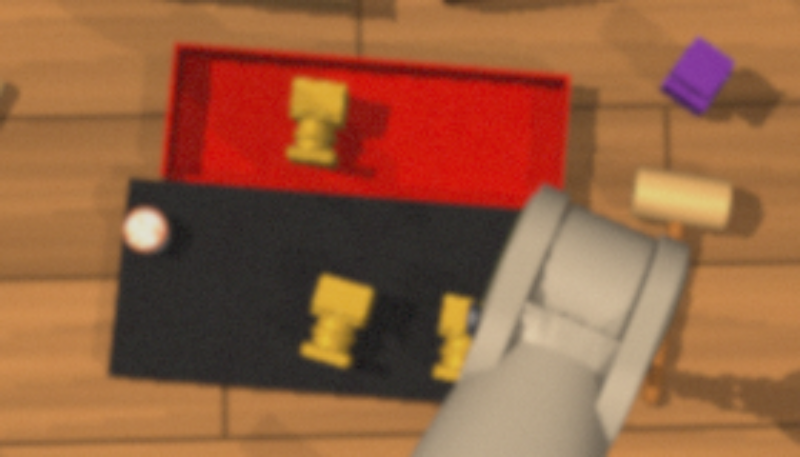

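The faulty foot lies flat inside the tray, at (290,390) in the scene crop and (317,120) in the top crop. The two sound feet lie on the board with their bosses visible, the tin has not moved, and the gripper is well clear.

```bash
python3 -m jog '[0.8,0,0,0,0,0,0,0.8,0,0,0,0,0,0,0.8,0,0,0,0,0,0]'; python3 -c "
from rig import robot
print(robot.hand_in())"
```

```text
t: 17.13
ee_pos: [0.4758, -0.1223, 0.1813]
orientation: [[0.989, 0.008, 0.149], [-0.149, 0.001, 0.989], [0.008, -1.0, 0.002]]
contact_force: [-0.7, 0.9, 0.1]
gripper_width: 0.0685
the job is handed in; nothing more can be done
None
```

I tipped all three feet onto their sides on the board and checked each hollow in the scene camera. The right and middle feet show the pale boss, so they stay lying on the board. The left one was empty, so I gripped it by the skirt, set it in the scrap tray and handed the job in at about 17 s.

**Scrapped foot:** both cameras show it lying flat and wholly inside the tray, roughly 20 mm clear of the near and far walls. The two cameras agree to about 3 mm.

**Bystanders:** the tin's position matched its earlier one to within about 1 mm in the scene camera. The mallet and the look-alikes in view appear unmoved by eye. I did not check the hammer, brush or copper cones again at the end, but the arm did not work near them.

**Problems:** joint 6 reached its range limit once while moving to the left foot. The move stopped short with a small tilt and touched nothing, and I carried on with the tool turned half round. The highest force I read was about 14 N, during the last push, but I only saw readings at the end of each move.

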